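Centre-punch the rail at the square

ROBOT

A 6-joint arm with a two-finger parallel gripper is mounted at the origin on the work surface. World frame = base frame: x ahead of the robot, y to its left, z up, the work surface at z = 0. Lengths are in m, angles in rad, forces in N, time in s.
With the tool pointing down it reaches from about 0.375 to 0.975 m from the base axis. Payload 3.8 kg.
Tool frame: the origin (TCP) lies midway between the tips of the shut fingers; the grasp point (between the pads) lies 19 mm behind it; z points along the fingers, y is the line along which they close (so a half turn about z gives the same grasp; the last joint's range is limited). The gripper opens to 85 mm and grips with 20 to 120 N. Pads are 22 mm wide; open, the fingers measure 114 mm over their backs; the gripper's body (76 mm by 85 mm) begins 54 mm behind the grasp point. The pads swing forward as they close: fully open they stand 13 mm farther back than shut.
Start: joints at [1.163, 0.264, 1.604, -0, 1.274, -0.037], TCP at [0.245, 0.629, 0.231] pointing down, gripper open.
Joint ranges: [-2.63, 2.63], [-0.94, 2.18], [0.31, 2.57], [-1.31, 4.45], [0, 2.66], [-2.55, 2.55]. Speed limits (rad/s): [2.57, 2.57, 3.14, 3.14, 3.14, 3.14].

INTERFACE

Orientations are given as a rotation vector (axis times angle).
In Python, from workcell import status, read_camera, workorder, masks_of gives the robot as it stands.
- The arm moves only by the tool drive_tool, never from a script. Its argument "rows" is a list of rows, each a list of 7 numbers: the turn, a rotation vector about the tool's x, y, z in degrees, then the shift along the tool's x, y, z in m, then the opening, from 0 (shut) to 1 (fully open). In form: [[ax, ay, az, tx, ty, tz, claw], ...]. A call has 1 to 8 rows; each row shifts and turns the commanded pose from where the row before left it, along the tool's axes as they then stand; what a row does not reach is not made up. A row lasts 1/12 s, in which the tool goes at most 41.7 mm and 7.16 degrees, less where a joint would pass 70% of its speed; a pose out of reach is approached as far as the arm can. A call is refused whole if a number of a shift passes 0.0417 or a number of a turn 7.16, either way. A call with a gripper value outside its range is refused whole. The fingers move at their own pace and stop on an object; "force" is the grip in N (left out, the last holds). Time passes only in rows, so rows that do not move let the fingers close. It gives the time, the measured TCP pose, the force, the opening and the grip force at its end, in the units of the state.
- status.read_state(): the state, without advancing time (a new reading comes with each control period).
- read_camera(name): name is "side" or "top" or "wrist"; returns a dict with "color" (420x560x3 uint8, red, green, blue), "intrinsics" (3x3 intrinsics, pixels), "world_from_camera" (4x4, takes a point from camera to world coordinates); the wrist camera has in their place "mount" (4x4, takes a point from camera to tool coordinates, whose origin is the TCP and whose axes are the flange's). Camera axes: x right, y up, looking along -z (the intrinsics and any distortion apply to the point x, -y, -z); pixel columns grow to the right and rows downward; lengths in m; the calibration is good to about 2 mm. The wrist camera is an equidistant fisheye: a pixel r from the principal point sees the ray r / f radians off the axis. A picture is of the moment at which its call begins: read the wrist's pose just before it. There is no depth.
- workorder.finish_job(): hands the job in; it is judged then, once.
Trained networks look in a picture, given as the dict that the camera call returned (one of the last four; its "shot" number tells which), for a name from the list of things; names that differ only in an ending like _2 or _b are one class to them, and where a whole thing is asked for, a point or a joint stands for the part that bears it (a point fixed in the world has none). Each returns a list of dicts, best first, with "score" (0 to 1); they miss things now and then, are a little off and sometimes report something else, mostly with a low value. They report only what shows in the picture. A call takes as long as a camera call.
- masks_of(picture, name): "mask" (420x560 bool, what is visible of it) and "bbox" ([left, top, right, bottom] in pixels, round what is visible of it).
The state is a dict: "time": time; "q": joint angles; "joint_vel": joint speeds; "joint_torque": joint torques, N m; "tool_pos": TCP position; "tcp_rot": TCP orientation; "wrist_force": force on the tool from outside, world axes, zero at the start; "torque": the same for the moment, N m; "width": opening from 0.0 (shut) to 1.0 (fully open); "grip_force": force on a finger pad.
Only numpy, scipy, OpenCV 4.12 (cv2) and the standard library are available. Lean on these libraries where they do the work, as an engineer would, in place of code of your own. Each camera call takes 0.05 s, during which the arm holds its last target. There are 200 camera calls.

TASK

Mark the hole to be drilled in the clamped aluminium rail: take the automatic centre punch out of the tool block, set its point in the rail's V-groove a good finger's width short of the square's blade, slide it along the groove until the nose just touches the blade, and there, upright, press it straight down until it snaps. Lean only lightly on the clamped square (it slips if pushed hard), let the punch go off nowhere else and stop pressing as soon as it has snapped. Then stand it back in the hole it came from, let go of it, and leave everything else where it is.

Things in the scene. Friction and masses are not known exactly. Their poses are not given: they have to be found in the camera images.
- punch: Automatic centre punch, 142 mm long, about 0.16 kg, standing point down in a 12 mm hole of the tool block. Brass barrel, 17 mm across, 62 to 122 mm above the point; dark cap, 18 mm, above it; below it a sleeve 10 mm across (26 to 62 mm above the point). The step at 62 mm rests on the block's top. Origin: on the axis, at the point while the nose is fully out; z towards the cap.
- punch_grip (a point): Point on the punch's axis in the middle of the barrel, 95 mm above the point: a good place to grip it from above.
- punch_tip (a point): The very point of the punch's nose, which slides up into the sleeve when pressed. The nose is a steel pin 6 mm across ending in a 4 mm long cone with a blunt point.
- punch_nose (a joint): How far the nose is pushed into the punch, in m: 0 fully out. It takes about 3 N to begin, 6 N at 2 mm, 9 N at 4 mm, 13 N at 6 mm and some 16 N at 7.5 mm; there the spring trips, and the force falls at once to 9 N or less: from 8.5 mm on it has snapped. The hard stop is at 10.8 mm. It springs out again when relieved.
- rail: Aluminium rail 60 mm wide, 270 mm long, 25 mm high, fixed by two red toggle clamps on a board 120 x 400 x 18 mm. A V-groove 9 mm wide, 4 mm deep, with a 4 mm wide flat floor runs along the middle of its top. The toggle clamps reach 25 mm in from its ends and 25 mm above its top face. Origin: centre of the board's underside; x across, y along the groove, z up; rail's top face at z = 0.043.
- square: Try square, fixed to the rail by an orange and black bar clamp (66 mm beyond the working edge, 30 mm high). Its steel blade, 25 mm wide and 5 mm thick, lies flat across the rail's top. Origin: on the blade's working edge, over the middle of the groove, level with the rail's top face; x across the rail, y along the groove into the blade, z up. The punch comes from the -y side.
- mark (a point): Where the point is when it stands in the groove with the nose touching the blade: 3 mm before the blade's working edge, 4 mm below the rail's top face. Axes as the square's.
- tool_block: Wooden block 200 x 75 x 70 mm high; fixed. Two through holes 12 mm across on its middle line, at x = 0.055 and x = 0: the punch stands in one, the marker pen in the other (it differs which). File handles at x = -0.038 (67 mm above the block) and a screwdriver handle at x = -0.075 (74 mm above) are fixed in it. Origin: centre of its underside; x along its length, z up.
- marker: Bystander: a marker pen, white with a blue cap, 14 mm thick and 144 mm long, standing loose in the tool block's other 12 mm hole. Origin at its lower end, z up.
- wrench: Bystander: a flat steel spanner 180 mm long lying on the bench. Origin at its middle, x along it.
- tape_measure: Bystander: a yellow tape measure, 65 x 36 x 60 mm high. Origin at the centre of its underside.
- spray_can_a: Bystander: a spray can with a red label, 53 mm across, 180 mm high. Origin at the centre of its underside.
- spray_can_b: Bystander: a spray can with a blue label, 53 mm across, 180 mm high. Origin at the centre of its underside.
- hammer: Bystander: a hammer 260 mm long lying on the bench. Origin at its middle, x towards the head.
- screw_tin: Bystander: an open steel tin, 74 mm across, 55 mm high. Origin at the centre of its underside.
- offcut: Bystander: a short offcut of the rail, 60 x 90 x 25 mm. Origin at the centre of its underside.

How it is judged:
On the way, in this order (a step that is already met when the one before it is completed fails the run):
1. the point stands in the groove, at least 8 mm of free groove between nose and blade, lightly loaded (x of punch_tip in the frame of square between -0.0018 and 0.0018 m and z of punch_tip in the frame of square below -0.0025 m and y of punch_tip in the frame of square between -0.13 and -0.011 m and contact force between punch and rail above 0.5 N), for 0.1 s.
2. with the point in the groove the nose touches the blade, the punch not yet tripped (x of punch_tip in the frame of square between -0.0018 and 0.0018 m and z of punch_tip in the frame of square below -0.0025 m and y of punch_tip in the frame of square above -0.006 m and contact force between punch and square above 0.4 N and contact force between punch and rail above 0.5 N and value of joint punch_nose below 0.007 m), for 0.1 s.
3. the punch, upright within 6 degrees, snaps with its point in the groove beside the blade (point 1.5 to 5 mm from the blade's edge, so less than 2 mm of gap) (x of punch_tip in the frame of square between -0.0018 and 0.0018 m and z of punch_tip in the frame of square below -0.0025 m and y of punch_tip in the frame of square between -0.005 and -0.0015 m and value of joint punch_nose above 0.0085 m and angle between punch's own z axis and vertical below 0.105 rad), for 0.05 s.
At the end, for the whole second after the job is handed in: the punch stands upright (within 7 degrees), at rest and let go, fully down in the hole it came from (within 6 mm of its starting place), its nose out (distance of punch from where it was at the start of the episode below 0.006 m and angle between punch's own z axis and vertical below 0.12 rad and value of joint punch_nose below 0.002 m and linear speed of punch below 0.02 m/s); the robot touches nothing.
It fails at once if the punch goes off (nose pushed in 8.5 mm) with its point more than 10 mm from the mark (value of joint punch_nose above 0.0085 m and distance between punch_tip and mark above 0.01 m).
It fails at once if the punch leans on the square with more than 12 N (contact force between punch and square above 12 N).
It fails at once if the punch bears on the rail with more than 30 N (pressed on against its stop after the snap) (contact force between punch and rail above 30 N).
It fails at once if a bystander is moved more than 20 mm (distance of any of marker, wrench, tape_measure, spray_can_a, spray_can_b, hammer, screw_tin, offcut from where it was at the start of the episode above 0.02 m).
It also fails if it takes over 72 s, if anything falls off the work surface, if the arm or the gripper's body presses on something with over 40 N, if the wrist force passes 120 N, or if a joint passes its speed limit or range.

## Working session

There is one attempt and no reset: what is moved stays moved. The work goes in short steps, Python scripts to look and compute and a tool call to move; the robot and the scene stay as the last step left them, time stands still between calls to the robot, and variables do not carry over. Pictures are saved under pics/ and viewed, at most 10 in all, crops included, and the job is handed in when it is done.

Besides the shell and the picture viewer there is one more tool, called as name(argument=value, ...), one argument or row to a line, values as JSON. drive_tool: Moves the arm, as the interface text tells. Its arguments: {"type":"object","properties":{"rows":{"type":"array"},"force":{"type":"number"}},"required":["rows"]}

```bash
ls; mkdir -p pics
python3 - <<'E'
from workcell import status, read_camera, workorder, masks_of
import cv2, numpy as np
s=status.read_state(); print({k:np.round(v,3).tolist() for k,v in s.items()})
ims=[]
for n in ("side","top","wrist"):
    p=read_camera(n); print(n,p["intrinsics"].tolist() if hasattr(p["intrinsics"],'tolist') else p["intrinsics"],[ (k,np.round(v,4).tolist()) for k,v in p.items() if k in("world_from_camera","mount")],p.keys())
    cv2.imwrite(f"pics/{n}0.png",p["color"][:,:,::-1])
    for t in ("punch","tool_block","square","rail","marker"):
        for m in masks_of(p,t)[:2]: print(n,t,round(m["score"],2),np.round(m["bbox"]).tolist(),int(m["mask"].sum()))
E
```

```text
pics
{'time': 0.0, 'q': [1.163, 0.265, 1.605, 0.0, 1.274, -0.037], 'joint_vel': [0.001, -0.002, 0.001, -0.002, -0.0, -0.0], 'joint_torque': [0.002, -51.513, -36.731, 0.0, 0.013, 0.0], 'tool_pos': [0.244, 0.628, 0.23], 'tcp_rot': [-0.579, -3.087, 0.004], 'wrist_force': [-0.111, -0.021, 0.522], 'torque': [0.031, -0.062, -0.035], 'grip_force': 0.0, 'width': 1.003}
side [[546.5246123977088, 0.0, 280.62206316688366], [0.0, 546.5246123977088, 204.77884120969895], [0.0, 0.0, 1.0]] [('world_from_camera', [[0.899, 0.301, -0.3182, 0.0856], [-0.4377, 0.5894, -0.679, -0.976], [-0.0168, 0.7497, 0.6616, 1.0295], [0.0, 0.0, 0.0, 1.0]])] dict_keys(['color', 'intrinsics', 'world_from_camera', 'shot'])
side punch 0.49 [308.0, 266.0, 322.0, 292.0] 265
side tool_block 0.66 [270.0, 261.0, 358.0, 339.0] 3731
side square 0.84 [224.0, 164.0, 284.0, 202.0] 852
side square 0.2 [165.0, 170.0, 186.0, 194.0] 525
side rail 0.69 [228.0, 152.0, 304.0, 261.0] 3653
side rail 0.64 [271.0, 264.0, 357.0, 342.0] 3758
side marker 0.63 [329.0, 253.0, 338.0, 281.0] 161
top [[431.4643018178439, 0.0, 273.7994516956268], [0.0,
[... 328 characters left out ...]
ool_block 0.77 [344.0, 189.0, 382.0, 253.0] 1636
top tool_block 0.49 [137.0, 228.0, 158.0, 252.0] 328
top square 0.77 [211.0, 188.0, 245.0, 232.0] 509
top rail 0.78 [184.0, 183.0, 304.0, 238.0] 4003
top rail 0.7 [294.0, 241.0, 340.0, 253.0] 183
wrist [[325.19226210127806, 0.0, 281.08180454526416], [0.0, 325.19226210127806, 205.35002731583697], [0.0, 0.0, 1.0]] [('mount', [[0.0015, 0.9593, 0.2825, 0.0713], [1.0, -0.0017, 0.0003, 0.0003], [0.0008, 0.2825, -0.9593, -0.1437], [0.0, 0.0, 0.0, 1.0]])] dict_keys(['color', 'intrinsics', 'mount', 'shot'])
wrist tool_block 0.39 [4.0, 386.0, 7.0, 402.0] 77
wrist square 0.72 [92.0, 394.0, 121.0, 420.0] 443
wrist rail 0.66 [19.0, 378.0, 147.0, 420.0] 735
```

Run:
```python
import cv2
a=cv2.imread("pics/side0.png")[140:350,140:400]; b=cv2.imread("pics/top0.png")[150:290,120:400]
a=cv2.resize(a,(396,320)); b=cv2.resize(b,(640,320))
cv2.imwrite("pics/a.png",cv2.resize(cv2.imread("pics/side0.png")[140:350,140:420],(800,600),interpolation=cv2.INTER_CUBIC))
cv2.imwrite("pics/b.png",cv2.resize(cv2.imread("pics/top0.png")[110:320,120:400],(800,600),interpolation=cv2.INTER_CUBIC))
```

```text
(no output)
```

View pics/a.png

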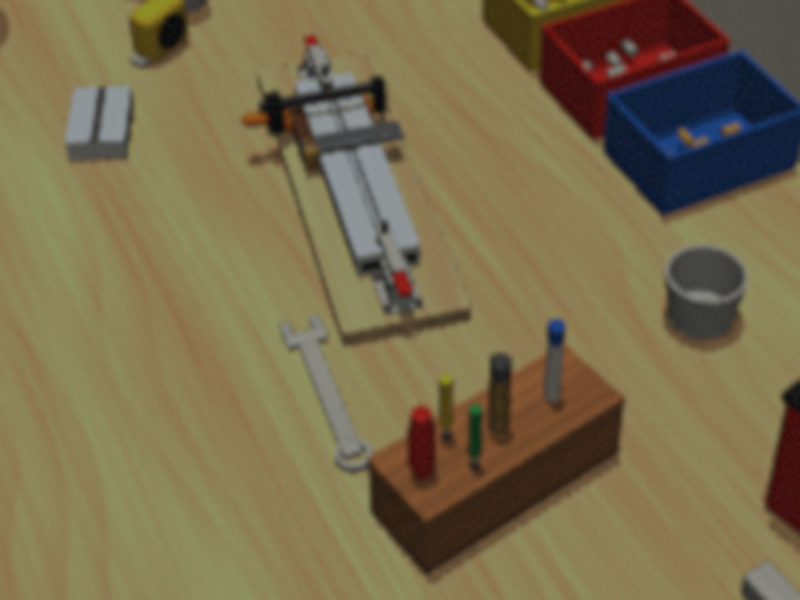

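View pics/b.png

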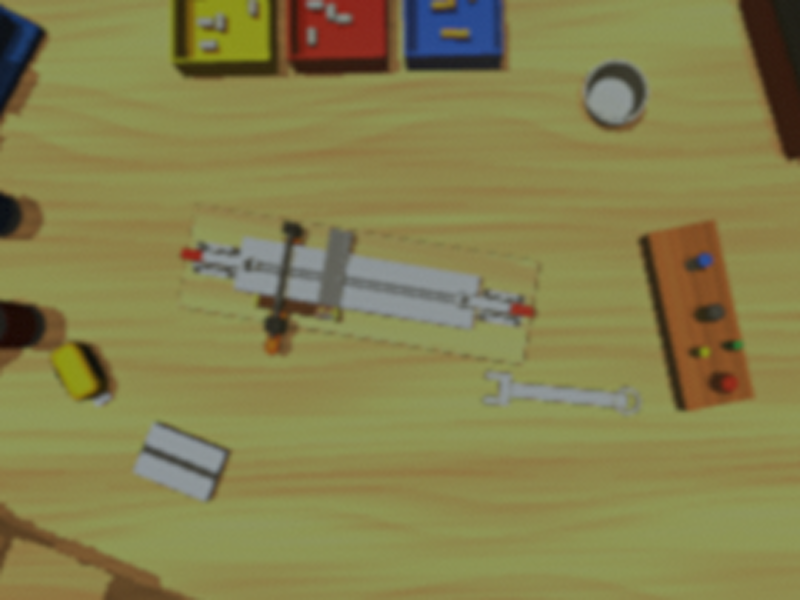

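The side crop shows the punch standing between the files and the marker: cap top at about (315,265) in the full image. In the top view the cap is at (370,220), the marker at (366,201), and the blade's working edge crosses the groove at about (240,208).

```bash
cat > h.py <<'E'
import numpy as np, cv2
from scipy.spatial.transform import Rotation as R
from workcell import status, read_camera, masks_of
def ray(p,uv,T=None):
    K=p["intrinsics"]; u=np.array([(uv[0]-K[0][2])/K[0][0],(uv[1]-K[1][2])/K[1][1]])
    if "mount" in p:
        r=np.hypot(*u); d=np.array([*(u/r*np.sin(r)),np.cos(r)]); W=T@p["mount"]
    else:
        d=np.array([*u,1.]); W=np.array(p["world_from_camera"])
    d=W[:3,:3]@(d*[1,-1,-1]); return W[:3,3],d/np.linalg.norm(d)
def plane(p,uv,z,T=None):
    o,d=ray(p,uv,T); return o+d*(z-o[2])/d[2]
def tri(rays):
    A=sum(np.eye(3)-np.outer(d,d) for o,d in rays); b=sum((np.eye(3)-np.outer(d,d))@o for o,d in rays)
    x=np.linalg.solve(A,b); return x,[np.linalg.norm(np.cross(x-o,d)) for o,d in rays]
def tool():
    s=status.read_state(); T=np.eye(4); T[:3,:3]=R.from_rotvec(s["tcp_rot"]).as_matrix(); T[:3,3]=s["tool_pos"]; return T,s
def proj(p,X,T=None):
    W=T@p["mount"] if "mount" in p else np.array(p["world_from_camera"])
    c=(np.linalg.inv(W)@[*X,1])[:3]*[1,-1,-1]; K=p["intrinsics"]
    if "mount" in p:
        rho=np.hypot(c[0],c[1]); u=c[:2]/rho*np.arctan2(rho,c[2])
    else: u=c[:2]/c[2]
    return np.array([u[0]*K[0][0]+K[0][2],u[1]*K[1][1]+K[1][2]])
def delta(goal_pos,goal_R):   # shift in tool axes and turn (deg) to goal
    T,s=tool(); return T[:3,:3].T@(goal_pos-T[:3,3]), np.degrees(R.from_matrix(T[:3,:3].T@goal_R).as_rotvec())
E
python3 - <<'E'
from h import *
S=read_camera("side");T=read_camera("top")
np.set_printoptions(precision=4,suppress=True)
f=lambda c:(120+c[0]*.35,110+c[1]*.35); g=lambda c:(140+c[0]*.35,140+c[1]*.35)
for n,a,b in (("captop",(500,357),(715,313)),("marker",(556,324),(706,260)),("edge",(364,147),(344,281)),("blockcorner near",(429,517),(752,396))):
    print(n,tri([ray(S,g(a)),ray(T,f(b))]))
for c in ((648,236),(714,221),(752,396),(683,410)): print("block",plane(T,f(c),.07))
for c in ((240,265),(468,300),(344,281)): print("groove",plane(T,f(c),.043))
print(tool()[0])
E
```

```text
captop (array([ 0.4847, -0.2835,  0.1512]), [np.float64(0.0036495213296814633), np.float64(0.0036495213296813904)])
marker (array([ 0.5387, -0.2756,  0.1541]), [np.float64(0.0029609631479415137), np.float64(0.002960963147941364)])
edge (array([0.5403, 0.1042, 0.0464]), [np.float64(0.01053175485463318), np.float64(0.010531754854633181)])
blockcorner near (array([ 0.3967, -0.337 ,  0.0707]), [np.float64(0.004248394467023226), np.float64(0.004248394467023426)])
block [ 0.5702 -0.2291  0.07  ]
block [ 0.5849 -0.302   0.07  ]
block [ 0.3928 -0.3355  0.07  ]
block [ 0.3794 -0.2602  0.07  ]
groove [0.5516 0.225  0.043 ]
groove [ 0.506 -0.03   0.043]
groove [0.5307 0.1084 0.043 ]
[[-0.932   0.3624  0.      0.2446]
 [ 0.3624  0.932   0.      0.6291]
 [-0.      0.     -1.      0.2313]
 [ 0.      0.      0.      1.    ]]
```

drive_tool(
  rows=[
    [0,0,0,-0.02,-0.018,0,1],
    [0,0,0,-0.028,-0.025,0,1],
    [0,0,0,-0.028,-0.025,0,1],
    [0,0,0,-0.028,-0.025,0,1],
    [0,0,0,-0.028,-0.025,0,1],
    [0,0,0,-0.028,-0.025,0,1],
    [0,0,0,-0.028,-0.025,0,1],
    [0,0,0,-0.028,-0.025,0,1],
  ],
)

```text
time: 1.67
tool_pos: [0.3765, 0.3694, 0.2315]
tcp_rot: [0.578, 3.087, 0.001]
wrist_force: [0.2, 0.5, 0.4]
width: 1.001
grip_force: 0.0
```

drive_tool(
  rows=[
    [0,0,0,-0.028,-0.025,0,1],
    [0,0,0,-0.028,-0.025,0,1],
    [0,0,0,-0.028,-0.025,0,1],
    [0,0,0,-0.028,-0.025,0,1],
    [0,0,0,-0.028,-0.025,0,1],
    [0,0,0,-0.028,-0.025,0,1],
    [0,0,-5.5,-0.028,-0.025,0,1],
    [0,0,-5.5,-0.015,-0.013,0,1],
  ],
)

```text
time: 2.33
tool_pos: [0.5074, 0.1168, 0.2317]
tcp_rot: [0.277, 3.128, -0.002]
wrist_force: [0.8, -0.3, -0.9]
width: 1.0
grip_force: 0.0
```

drive_tool(
  rows=[
    [0,0,0,0,0,0,1],
    [0,0,0,0,0,0,1],
  ],
)

```text
time: 2.5
tool_pos: [0.5065, 0.1193, 0.2314]
tcp_rot: [-0.287, -3.128, -0.001]
wrist_force: [0.3, 0.2, 0.2]
width: 0.999
grip_force: 0.0
```

Run:
```python
from h import *
T,s=tool(); print(T.round(4),s["time"]); p=read_camera("wrist"); np.savez("w1.npz",T=T)
cv2.imwrite("pics/w1.png",cv2.resize(p["color"][:,:,::-1],(800,600),interpolation=cv2.INTER_CUBIC)); cv2.imwrite("pics/w1raw.png",p["color"][:,:,::-1])
```

```text
[[-9.833e-01  1.819e-01 -1.000e-04  5.065e-01]
 [ 1.819e-01  9.833e-01  4.000e-04  1.193e-01]
 [ 2.000e-04  3.000e-04 -1.000e+00  2.314e-01]
 [ 0.000e+00  0.000e+00  0.000e+00  1.000e+00]] 2.5
```

View pics/w1.png

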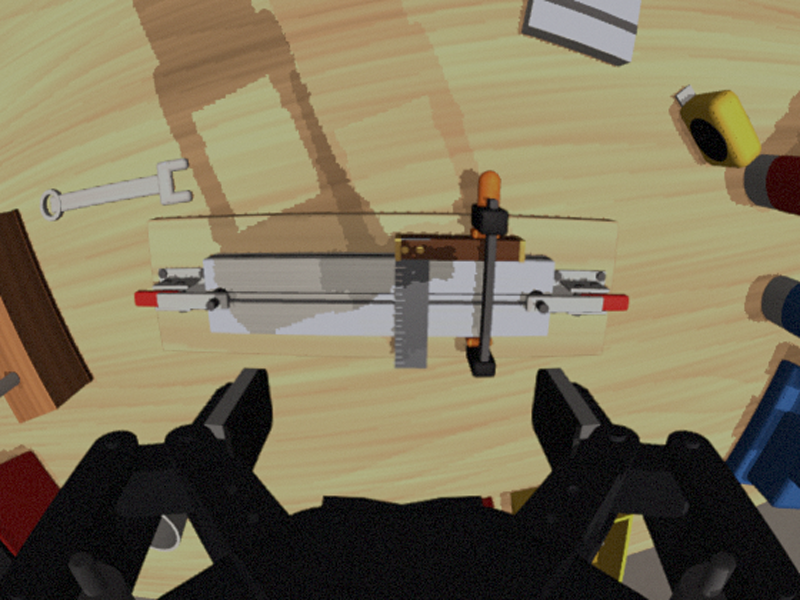

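The wrist picture shows the rail lying straight across. The groove runs along row ~300, and the blade's working edge meets it at about (396,300), which is raw (277,210).

```bash
cat >> h.py <<'E'
def prof(im,T,p,z,c,yd,rng=0.025,n=101):  # rectified patch on plane z centred c, x'=across(-ish), y'=yd ; mm grid 0.25
    y=np.array([*yd,0.]);y/=np.linalg.norm(y); x=np.array([y[1],-y[0],0]); a=np.linspace(-rng,rng,n)
    W=T@p["mount"] if "mount" in p else None
    P=np.array([[proj(p,np.array([c[0],c[1],z])+u*x+v*y,T) for v in a] for u in -a])
    return cv2.remap(im,P[...,0].astype(np.float32),P[...,1].astype(np.float32),cv2.INTER_CUBIC),a
E
python3 - <<'E'
from h import *
np.set_printoptions(precision=4,suppress=True)
im=cv2.imread("pics/w1raw.png"); T=np.load("w1.npz")["T"]; p=read_camera("wrist")
for uv in ((396,300),(225,299),(520,300),(150,219),(617,219),(163,350)): print(uv,plane(p,(uv[0]*.7,uv[1]*.7),.043 if uv[1]>290 and uv[1]<310 else .018,T))
c=plane(p,(277,210),.043,T); a0=plane(p,(225*.7,209.5),.043,T)
rec,a=prof(im,T,p,.043,c,(c-a0)[:2],.04,161)
cv2.imwrite("pics/r1.png",cv2.resize(rec,(640,640),interpolation=cv2.INTER_CUBIC))
g=rec.mean(2)
for lo,hi in ((0,30),(30,60),(60,75)):
    r=g[60:100,lo:hi].mean(1); print(lo,r.round(0).astype(int).tolist())
for lo,hi in ((60,74),(86,98)): print("edge",g[lo:hi,70:95].mean(0).round(0).astype(int).tolist())
E
```

```text
(396, 300) [0.5369 0.1096 0.043 ]
(225, 299) [ 0.5121 -0.0227  0.043 ]
(520, 300) [0.5541 0.2028 0.043 ]
(150, 219) [ 0.436 -0.086  0.018]
(617, 219) [0.5088 0.3007 0.018 ]
(163, 350) [ 0.5537 -0.1128  0.018 ]
0 [177, 177, 174, 171, 165, 159, 153, 149, 148, 146, 145, 142, 144, 136, 116, 93, 69, 58, 50, 51, 66, 89, 113, 127, 131, 136, 136, 137, 141, 129, 100, 82, 94, 118, 129, 129, 129, 127, 126, 127]
30 [178, 178, 178, 178, 177, 177, 177, 177, 178, 178, 179, 176, 172, 160, 134, 107, 81, 68, 61, 60, 75, 104, 133, 148, 147, 148, 146, 141, 139, 125, 97, 78, 88, 111, 123, 125, 127, 127, 127, 128]
60 [178, 178, 177, 177, 177, 177, 178, 178, 177, 178, 180, 178, 176, 166, 141, 115, 88, 74, 70, 71, 92, 129, 164, 182, 179, 180, 181, 176, 171, 153, 121, 97, 100, 120, 132, 135, 137, 136, 135, 134]
edge [176, 177, 177, 178, 175, 171, 158, 143, 126, 115, 108, 107, 109, 110, 110, 110, 111, 109, 107, 102, 98, 96, 96, 97, 97]
edge [138, 144, 152, 158, 158, 152, 139, 123, 110, 106, 106, 106, 107, 107, 108, 109, 112, 111, 107, 104, 100, 98, 98, 99, 99]
```

View pics/r1.png

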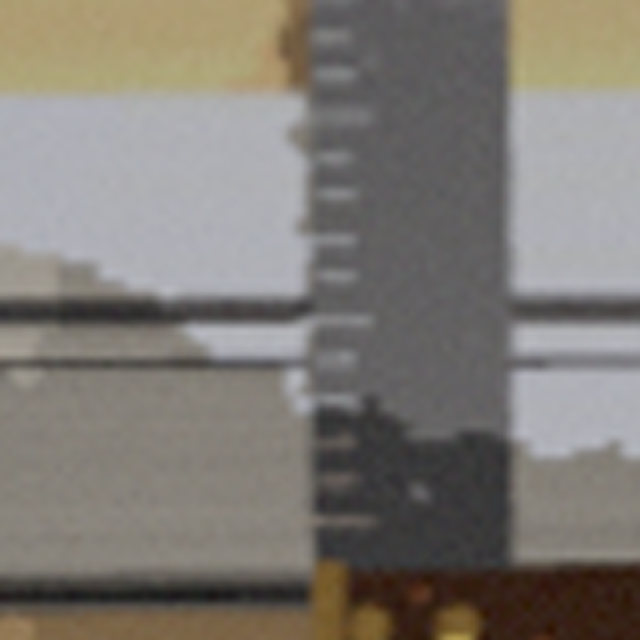

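drive_tool(
  rows=[
    [0,0,0,-0.004,-0.03,0,1],
    [0,0,0,-0.005,-0.038,0,1],
    [0,0,0,-0.005,-0.038,0,1],
    [0,0,0,-0.005,-0.038,0,1],
    [0,0,0,-0.005,-0.038,0,1],
    [0,0,0,-0.005,-0.038,0,1],
    [0,0,0,-0.005,-0.038,0,1],
    [0,0,0,-0.005,-0.038,0,1],
  ],
)

```text
time: 3.27
tool_pos: [0.4917, -0.178, 0.2315]
tcp_rot: [0.278, 3.129, 0.0]
wrist_force: [1.4, 0.5, 0.5]
width: 1.001
grip_force: 0.0
```

drive_tool(
  rows=[
    [0,0,-6.3,-0.004,-0.035,0,1],
    [0,0,-6.3,0,0,0,1],
    [0,0,-6.4,0,0,0,1],
    [0,0,0,0,0,0,1],
    [0,0,0,0,0,0,1],
  ],
)

```text
time: 3.68
tool_pos: [0.4898, -0.2119, 0.2312]
tcp_rot: [0.237, -3.133, -0.001]
wrist_force: [-0.8, -0.1, 0.4]
width: 1.001
grip_force: 0.0
```

Run:
```python
from h import *
T,s=tool(); print(T.round(4),s["time"]); p=read_camera("wrist"); np.savez("w2.npz",T=T)
cv2.imwrite("pics/w2.png",cv2.resize(p["color"][:,:,::-1],(800,600),interpolation=cv2.INTER_CUBIC)); cv2.imwrite("pics/w2raw.png",p["color"][:,:,::-1])
print(proj(p,[.485,-.283,.15],T)/.7)
for m in masks_of(p,"punch"): print(m["score"],m["bbox"])
```

```text
[[-9.887e-01 -1.502e-01 -1.000e-04  4.898e-01]
 [-1.502e-01  9.887e-01  3.000e-04 -2.119e-01]
 [ 0.000e+00  3.000e-04 -1.000e+00  2.312e-01]
 [ 0.000e+00  0.000e+00  0.000e+00  1.000e+00]] 3.6833
[266.24819382 273.8865165 ]
0.97 [174.1, 166.7, 218.1, 202.0]
```

View pics/w2.png

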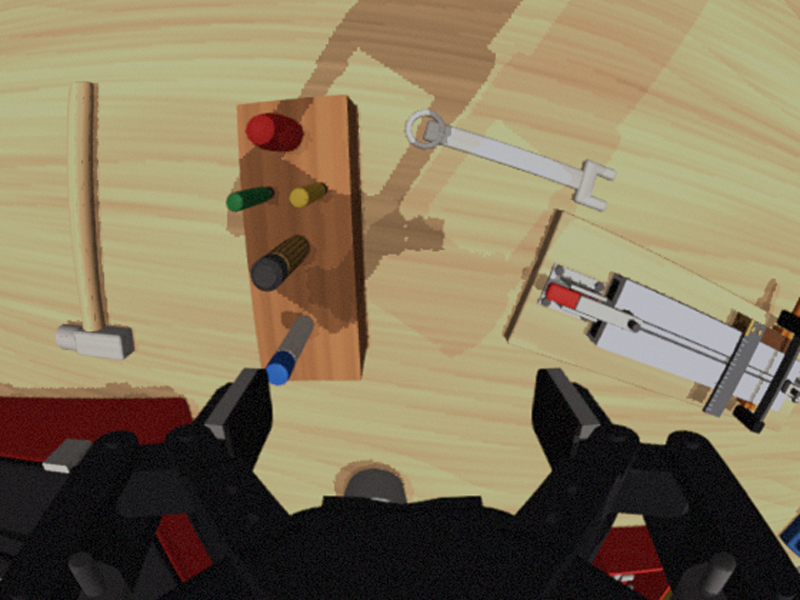

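The punch cap top shows at (266,274), where I predicted it. It meets the block at about (300,247), and the marker and files are clear of the fingers' plane. I'm moving over the punch for the second view.

drive_tool(
  rows=[
    [0,0,0,0.008,-0.035,0,1],
    [0,0,0,0.008,-0.035,0,1],
    [0,0,0,0,0,0,1],
    [0,0,0,0,0,0,1],
  ],
)

```text
time: 4.12
tool_pos: [0.4845, -0.2852, 0.2312]
tcp_rot: [0.235, -3.133, -0.0]
wrist_force: [0.6, -0.2, -0.4]
width: 1.0
grip_force: 0.0
```

Run:
```python
from h import *
np.set_printoptions(precision=4,suppress=True)
T2=np.load("w2.npz")["T"]
T,s=tool(); print(T.round(4),s["time"]); p=read_camera("wrist"); np.savez("w3.npz",T=T)
cv2.imwrite("pics/w3raw.png",p["color"][:,:,::-1])
m=masks_of(p,"punch")[0]; print(m["score"],m["bbox"]); k=masks_of(p,"marker"); print([ (q["score"],q["bbox"]) for q in k])
x0,y0=150,110
cv2.imwrite("pics/w3.png",cv2.resize(p["color"][110:290,170:410,::-1],(800,600),interpolation=cv2.INTER_CUBIC))
print("pred",(proj(p,[.485,-.283,.15],T)-[170,110])*800/240, (proj(p,[.485,-.283,.07],T)-[170,110])*800/240)
```

```text
[[-0.9888 -0.1493 -0.      0.4845]
 [-0.1493  0.9888  0.0002 -0.2852]
 [ 0.      0.0002 -1.      0.2312]
 [ 0.      0.      0.      1.    ]] 4.1167
0.87 [270.9, 181.7, 297.6, 224.2]
[(0.89, [279.6, 235.4, 295.0, 290.1])]
pred [380.2874 343.6737] [377.9862 259.2039]
```

View pics/w3.png

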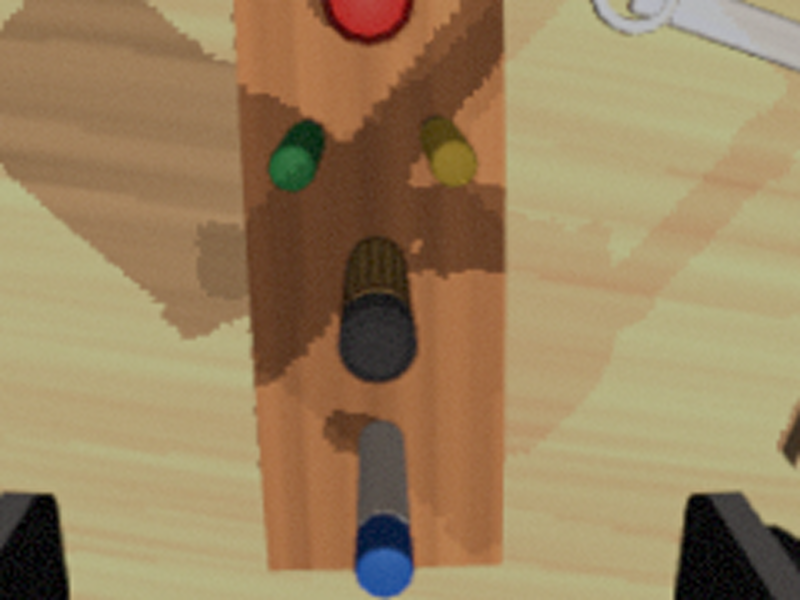

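Cap top centre is at crop (378,343), against a prediction of (380,344). It joins the block at about (376,262). The finger corridor on either side is clear.

Run:
```python
from h import *
np.set_printoptions(precision=4,suppress=True)
p=read_camera("wrist"); T2=np.load("w2.npz")["T"];T3=np.load("w3.npz")["T"]
u3=np.array((378,343))*.3+[170,110]
r=[ray(p,np.array((266.5,273))*.7,T2),ray(p,u3,T3)]
X,e=tri(r); print(X,e,plane(p,u3,.15,T3))
m=np.array([plane(p,np.array((385,572))*.3+[170,110],.152,T3),plane(p,np.array((376,262))*.3+[170,110],.076,T3)]); print(m)
T,s=tool()
for z in (.103,): print("shift",T[:3,:3].T@(np.array([X[0],X[1],.103-.019])-T[:3,3]))
```

```text
[ 0.4852 -0.2834  0.1482] [np.float64(0.0002185805306522644), np.float64(0.00021858053065229512)] [ 0.4849 -0.2835  0.15  ]
[[ 0.54   -0.2733  0.152 ]
 [ 0.4845 -0.2837  0.076 ]]
shift [-0.0007 -0.0001  0.1472]
```

drive_tool(
  rows=[
    [0,0,0,-0.0007,0,0.02,1],
    [0,0,0,0,0,0.03,1],
    [0,0,0,0,0,0.03,1],
    [0,0,0,0,0,0.03,1],
    [0,0,0,0,0,0.02,1],
    [0,0,0,0,0,0.012,1],
    [0,0,0,0,0,0.005,1],
    [0,0,0,0,0,0,1],
  ],
)

```text
time: 4.98
tool_pos: [0.4848, -0.2837, 0.0835]
tcp_rot: [0.241, -3.131, -0.002]
wrist_force: [-0.1, -0.8, 0.7]
width: 0.999
grip_force: 0.0
```

drive_tool(
  rows=[
    [0,0,0,0,0,0,0.5],
    [0,0,0,0,0,0,0.3],
    [0,0,0,0,0,0,0],
    [0,0,0,0,0,0,0],
    [0,0,0,0,0,0,0],
    [0,0,0,0,0,0,0],
    [0,0,0,0,0,0,0],
    [0,0,0,0,0,0,0],
  ],
  force=80,
)

```text
time: 5.65
tool_pos: [0.4855, -0.2849, 0.0852]
tcp_rot: [-0.24, 3.132, -0.001]
wrist_force: [-1.8, 1.0, 6.0]
width: 0.175
grip_force: 78.1
```

Run:
```python
from h import *
T,s=tool(); print({k:np.round(v,4).tolist() for k,v in s.items() if k not in("q","joint_vel","joint_torque")})
```

```text
{'time': 5.65, 'tool_pos': [0.4855, -0.2849, 0.0852], 'tcp_rot': [-0.2395, 3.1316, -0.001], 'wrist_force': [-1.7544, 1.033, 6.0058], 'torque': [0.1399, 0.1777, -0.0082], 'grip_force': 78.1328, 'width': 0.1748}
```

drive_tool(
  rows=[
    [0,0,0,0,0,-0.005,0],
    [0,0,0,0,0,-0.012,0],
    [0,0,0,0,0,-0.018,0],
    [0,0,0,0,0,-0.02,0],
    [0,0,0,0,0,-0.02,0],
    [0,0,0,0,0,-0.02,0],
    [0,0,0,0,0,-0.015,0],
    [0,0,0,0,0,0,0],
  ],
)

```text
time: 6.32
tool_pos: [0.4872, -0.286, 0.1989]
tcp_rot: [-0.239, 3.127, -0.007]
wrist_force: [0.8, 0.1, -1.0]
width: 0.176
grip_force: 78.5
```

Run:
```python
from h import *
np.set_printoptions(precision=4,suppress=True)
T,s=tool(); print({k:np.round(v,4).tolist() for k,v in s.items() if k not in("q","joint_vel","joint_torque")}); print(T)
# goal: tip 20 mm before blade, above groove; tool y along groove
e=np.array([.5351,.1088]); y=np.array([.1835,.983]); g=e-.022*y
y3=np.array([*y/np.linalg.norm(y),0]); z=np.array([0,0,-1.]); x=np.cross(y3,z)
print(g,delta(np.array([*g,T[2,3]]),np.c_[x,y3,z]))
```

```text
{'time': 6.3167, 'tool_pos': [0.4872, -0.286, 0.1989], 'tcp_rot': [-0.2394, 3.1268, -0.0069], 'wrist_force': [0.8429, 0.1089, -1.0466], 'torque': [-0.0195, -0.0031, -0.0164], 'grip_force': 78.4603, 'width': 0.1759}
[[-0.9883 -0.1522  0.006   0.4872]
 [-0.1522  0.9883 -0.004  -0.286 ]
 [-0.0053 -0.0048 -1.      0.1989]
 [ 0.      0.      0.      1.    ]]
[0.5311 0.0872] (array([-0.1002,  0.3622, -0.0012]), array([-0.2238,  0.3467, 19.3295]))
```

drive_tool(
  rows=[
    [0,0,0,-0.005,0.015,0,0],
    [0,0,0,-0.01,0.036,0,0],
    [0,0,0,-0.01,0.036,0,0],
    [0,0,0,-0.01,0.036,0,0],
    [0,0,0,-0.01,0.036,0,0],
    [0,0,0,-0.01,0.036,0,0],
    [0,0,0,-0.01,0.036,0,0],
    [0,0,0,-0.01,0.036,0,0],
  ],
)

```text
time: 6.98
tool_pos: [0.5176, -0.0076, 0.1933]
tcp_rot: [0.239, -3.131, -0.0]
wrist_force: [1.0, 0.2, -0.6]
width: 0.177
grip_force: 78.5
```

drive_tool(
  rows=[
    [0,0,0,-0.01,0.036,0,0],
    [0,0,0,-0.01,0.036,0,0],
    [0,0,6.5,-0.005,0.023,0,0],
    [0,0,6.5,0,0,0,0],
    [0,0,6.3,0,0,0,0],
    [0,0,0,0,0,0,0],
    [0,0,0,0,0,0,0],
    [0,0,0,0,0,0,0],
  ],
)

```text
time: 7.65
tool_pos: [0.5284, 0.0881, 0.1937]
tcp_rot: [-0.285, -3.128, 0.0]
wrist_force: [-0.1, -0.1, -2.4]
width: 0.178
grip_force: 78.8
```

Run:
```python
from h import *
np.set_printoptions(precision=4,suppress=True)
T,s=tool(); print(s["time"],s["wrist_force"]); print(T)
p=read_camera("wrist"); np.savez("w4.npz",T=T); cv2.imwrite("pics/w4raw.png",p["color"][:,:,::-1])
cv2.imwrite("pics/w4.png",cv2.resize(p["color"][130:310,160:400,::-1],(800,600),interpolation=cv2.INTER_CUBIC))
tip=T[:3,3]+T[:3,:3]@[0,0,.0765]
f=lambda X:(proj(p,X,T)-[160,130])/.3
print("tip pred",tip,f(tip),"edge pred",f([.5351,.1088,.043]))
```

```text
7.65 [-0.143  -0.0928 -2.4097]
[[-0.9835  0.1808 -0.0011  0.5284]
 [ 0.1808  0.9835 -0.0002  0.0881]
 [ 0.001  -0.0004 -1.      0.1937]
 [ 0.      0.      0.      1.    ]]
tip pred [0.5283 0.088  0.1172] [403.1339 280.1109] edge pred [480.663  208.8568]
```

View pics/w4.png

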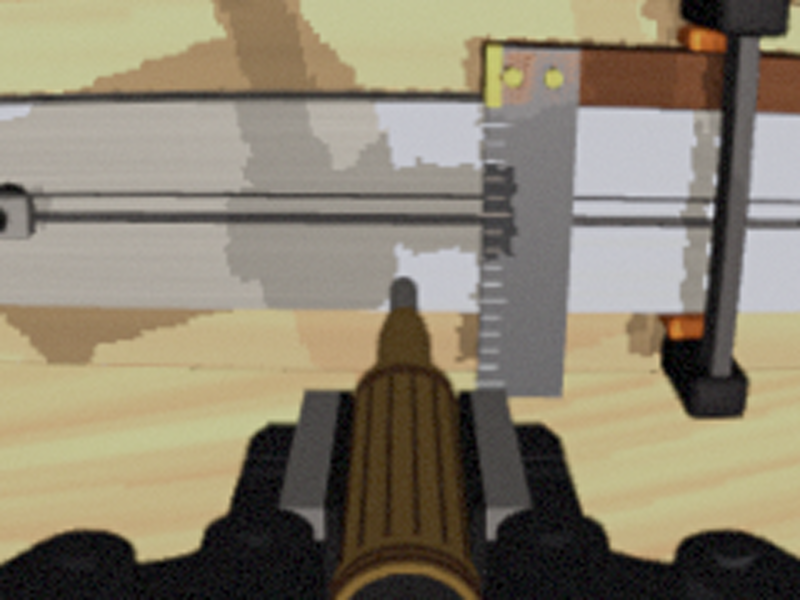

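The punch hangs upright, with its point at crop (404,278) against a predicted (403,280). The groove's centre is near row 207, and the blade edge crosses it at (484,207).

Run:
```python
from h import *
np.set_printoptions(precision=4,suppress=True)
p=read_camera("wrist"); T=np.load("w4.npz")["T"]; im=cv2.imread("pics/w4raw.png")
y=np.array([.1835,.983])
rec,a=prof(im,T,p,.043,(.5351,.1088),y,.04,161); g=rec.mean(2)
for lo,hi in ((10,30),(30,50),(50,70)): print(lo,g[60:105,lo:hi].mean(1).round(0).astype(int).tolist())
for lo,hi in ((55,62),(99,108)): print("edge",g[lo:hi,70:95].mean(0).round(0).astype(int).tolist())
```

```text
10 [150, 149, 148, 147, 147, 148, 149, 150, 150, 150, 139, 125, 100, 79, 64, 62, 60, 71, 106, 140, 150, 148, 149, 150, 156, 146, 118, 90, 78, 91, 123, 147, 147, 147, 146, 146, 147, 150, 152, 151, 149, 149, 150, 151, 151]
30 [155, 151, 148, 147, 148, 149, 150, 151, 152, 152, 136, 115, 89, 73, 60, 60, 65, 78, 109, 138, 150, 148, 150, 150, 155, 147, 120, 92, 79, 90, 121, 147, 147, 147, 146, 147, 148, 151, 152, 151, 149, 148, 149, 152, 160]
50 [148, 147, 146, 146, 147, 149, 151, 152, 152, 153, 138, 117, 91, 75, 62, 61, 68, 82, 110, 135, 148, 147, 149, 150, 155, 148, 118, 88, 79, 92, 121, 146, 148, 147, 146, 147, 149, 150, 151, 150, 147, 147, 148, 149, 154]
edge [154, 154, 155, 156, 156, 155, 155, 150, 143, 126, 108, 88, 78, 79, 85, 87, 87, 86, 87, 90, 90, 87, 80, 75, 69]
edge [152, 152, 152, 151, 156, 162, 169, 171, 162, 144, 118, 96, 85, 82, 82, 83, 83, 87, 93, 99, 100, 98, 93, 86, 82]
```

drive_tool(
  rows=[
    [0,0,0,-0.0026,0.0017,0.01,0],
    [0,0,0,0,0,0.015,0],
    [0,0,0,0,0,0.015,0],
    [0,0,0,0,0,0.015,0],
    [0,0,0,0,0,0.01,0],
    [0,0,0,0,0,0.005,0],
    [0,0,0,0,0,0,0],
    [0,0,0,0,0,0,0],
  ],
)

```text
time: 8.42
tool_pos: [0.5318, 0.0895, 0.1242]
tcp_rot: [-0.289, -3.128, 0.0]
wrist_force: [0.4, -0.3, -2.2]
width: 0.176
grip_force: 78.8
```

Run:
```python
from h import *
np.set_printoptions(precision=4,suppress=True)
T,s=tool(); print(s["time"],s["wrist_force"],s["torque"]); print(T)
p=read_camera("wrist"); np.savez("w5.npz",T=T); cv2.imwrite("pics/w5raw.png",p["color"][:,:,::-1])
cv2.imwrite("pics/w5.png",cv2.resize(p["color"][130:250,210:370,::-1],(800,600),interpolation=cv2.INTER_CUBIC))
f=lambda X:(proj(p,X,T)-[210,130])*5
tip=T[:3,3]+T[:3,:3]@[0,0,.0765]; e=np.array([.5347,.1089,.043])
y=np.array([.1835,.983,0]); print("tip",tip,f(tip),"edge",f(e),"groove@tip",f(e-.02*y), "rel square y",(tip-e)@y,"x",(tip-e)@np.array([.983,-.1835,0]))
```

```text
8.4167 [ 0.3969 -0.3407 -2.2327] [ 0.0205 -0.0311 -0.0101]
[[-0.9831  0.183  -0.0002  0.5318]
 [ 0.183   0.9831 -0.      0.0895]
 [ 0.0002 -0.0001 -1.      0.1242]
 [ 0.      0.      0.      1.    ]]
tip [0.5318 0.0895 0.0477] [354.6872 420.1614] edge [489.69   405.5516] groove@tip [352.0408 405.3179] rel square y -0.019608132783057897 x 0.0007370335958654788
```

View pics/w5.png

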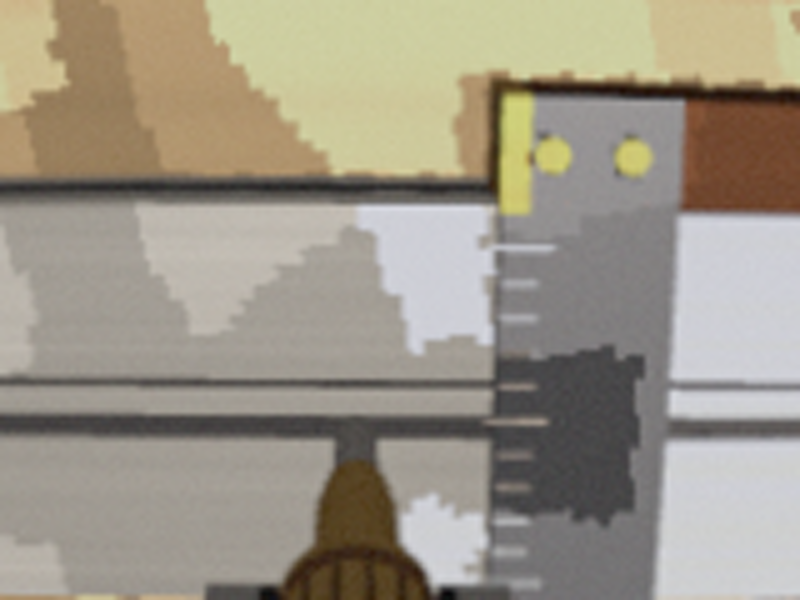

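The point is at about (356,418), just above the groove, whose centre is near row 407. The blade edge is at (491,405), as computed. I'm lowering gently into the groove.

drive_tool(
  rows=[
    [0,0,0,0.0004,0,0.004,0],
    [0,0,0,0,0,0.003,0],
    [0,0,0,0,0,0.001,0],
    [0,0,0,0,0,0.0005,0],
    [0,0,0,0,0,0,0],
  ],
)

```text
time: 8.88
tool_pos: [0.5315, 0.0897, 0.1161]
tcp_rot: [0.289, 3.128, 0.0]
wrist_force: [-0.3, 0.1, -0.0]
width: 0.179
grip_force: 78.5
```

drive_tool(
  rows=[
    [0,0,0,0,0,0.0005,0],
    [0,0,0,0,0,0.0005,0],
    [0,0,0,0,0,0,0],
  ],
)

```text
time: 9.13
tool_pos: [0.5316, 0.0897, 0.1153]
tcp_rot: [0.289, 3.128, 0.0]
wrist_force: [-0.9, -0.3, 1.6]
width: 0.176
grip_force: 77.6
```

drive_tool(
  rows=[
    [0,0,0,0,0,0.0005,0],
    [0,0,0,0,0,0.0005,0],
    [0,0,0,0,0,0,0],
  ],
)

```text
time: 9.38
tool_pos: [0.5317, 0.0896, 0.1142]
tcp_rot: [0.289, 3.128, 0.0]
wrist_force: [-1.7, 0.7, 4.0]
width: 0.178
grip_force: 77.8
```

drive_tool(
  rows=[
    [0,0,0,0.0005,0,0,0],
    [0,0,0,0,0,0,0],
    [0,0,0,0,0,0,0],
  ],
)

```text
time: 9.63
tool_pos: [0.5313, 0.0897, 0.1141]
tcp_rot: [0.289, 3.127, 0.0]
wrist_force: [0.2, -0.4, 3.5]
width: 0.176
grip_force: 77.8
```

Run:
```python
from h import *
np.set_printoptions(precision=4,suppress=True)
F=[];P=[];Q=[]
for i in range(5):
    T,s=tool(); F.append(s["wrist_force"]);P.append(s["tool_pos"]);Q.append(s["torque"]); p=read_camera("wrist")
print(np.mean(F,0),np.std(F,0),np.mean(P,0),np.mean(Q,0),T[:3,2])
e=np.array([.5347,.1089,.043]);t=np.mean(P,0)-[0,0,.0765]-e;y=np.array([.1835,.983,0]);print("sq y",t@y,"x",t@[.983,-.1835,0],"z",t[2])
cv2.imwrite("pics/w6.png",cv2.resize(p["color"][160:250,220:340,::-1],(800,600),interpolation=cv2.INTER_CUBIC))
```

```text
[ 0.0553 -0.391   4.3168] [0.2532 0.0457 0.5677] [0.5313 0.0897 0.1141] [-0.125   0.0351  0.0003] [ 0.0007  0.     -1.    ]
sq y -0.019467476598027684 x 0.00014129065989378585 z -0.0054279891518695805
```

View pics/w6.png

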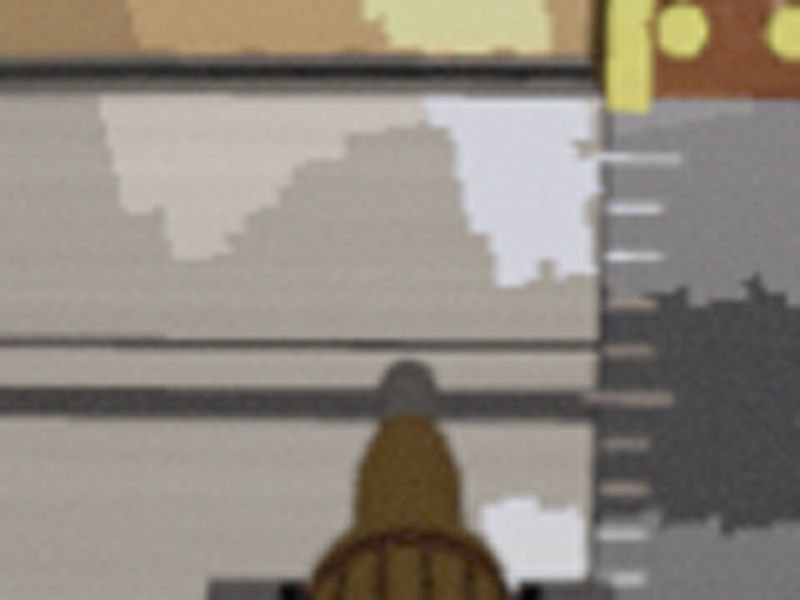

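The nose stands centred in the groove at (407,370), clear of the blade edge at column 598. I'm sliding it along.

drive_tool(
  rows=[
    [0,0,0,0,0.001,0,0],
    [0,0,0,0,0.002,0,0],
    [0,0,0,0,0.002,0,0],
    [0,0,0,0,0.002,0,0],
    [0,0,0,0,0.002,0,0],
    [0,0,0,0,0.0015,0,0],
    [0,0,0,0,0.001,0,0],
    [0,0,0,0,0,0,0],
  ],
)

```text
time: 10.55
tool_pos: [0.5329, 0.1014, 0.1137]
tcp_rot: [-0.288, -3.128, -0.0]
wrist_force: [0.3, -2.6, 4.2]
width: 0.181
grip_force: 78.0
```

drive_tool(
  rows=[
    [0,0,0,0,0.0005,0,0],
    [0,0,0,0,0.0005,0,0],
    [0,0,0,0,0.0005,0,0],
    [0,0,0,0,0,0,0],
  ],
)

```text
time: 10.88
tool_pos: [0.5331, 0.1025, 0.1137]
tcp_rot: [-0.289, -3.128, 0.0]
wrist_force: [-1.5, -2.7, 3.8]
width: 0.176
grip_force: 78.0
```

drive_tool(
  rows=[
    [0,0,0,0,0.0005,0,0],
    [0,0,0,0,0.0005,0,0],
    [0,0,0,0,0,0,0],
  ],
)

```text
time: 11.13
tool_pos: [0.5334, 0.1038, 0.1138]
tcp_rot: [-0.289, -3.128, -0.001]
wrist_force: [-0.6, -1.4, 4.0]
width: 0.18
grip_force: 78.0
```

drive_tool(
  rows=[
    [0,0,0,0,0.0005,0,0],
    [0,0,0,0,0.0005,0,0],
    [0,0,0,0,0,0,0],
  ],
)

```text
time: 11.38
tool_pos: [0.5336, 0.1047, 0.1138]
tcp_rot: [0.289, 3.128, 0.001]
wrist_force: [-1.0, -1.8, 3.1]
width: 0.174
grip_force: 78.0
```

drive_tool(
  rows=[
    [0,0,0,0,0.0004,0,0],
    [0,0,0,0,0,0,0],
    [0,0,0,0,0,0,0],
  ],
)

```text
time: 11.63
tool_pos: [0.5337, 0.1049, 0.1138]
tcp_rot: [-0.289, -3.128, -0.0]
wrist_force: [-1.4, -3.8, 4.2]
width: 0.175
grip_force: 78.0
```

drive_tool(
  rows=[
    [0,0,0,0,0.0004,0,0],
    [0,0,0,0,0,0,0],
    [0,0,0,0,0,0,0],
  ],
)

```text
time: 11.88
tool_pos: [0.5337, 0.1051, 0.1137]
tcp_rot: [-0.289, -3.128, 0.0]
wrist_force: [-1.3, -3.0, 3.3]
width: 0.174
grip_force: 78.1
```

```bash
cat > avg.py <<'E'
from h import *
np.set_printoptions(precision=4,suppress=True)
F=[];P=[];Q=[]
for i in range(4):
    T,s=tool(); F.append(s["wrist_force"]);P.append(s["tool_pos"]);Q.append(s["torque"]); p=read_camera("wrist")
cv2.imwrite("pics/last.png",p["color"][:,:,::-1])
print(s["time"],np.mean(F,0),np.mean(P,0),np.mean(Q,0),T[:3,2])
e=np.array([.5347,.1089,.043]);t=np.mean(P,0)-[0,0,.0765]-e;y=np.array([.1835,.983,0]);print("sq y",t@y,"x",t@[.983,-.1835,0],"z",t[2])
g=p["color"][160:250,220:340].mean(2); r=34+np.arange(0,8)*0; print("gap row",g[54:57].mean(0)[40:110].round(0).astype(int).tolist())
E
python3 avg.py
```

```text
12.0333 [-1.0425 -3.4239  4.0536] [0.5337 0.1051 0.1137] [-0.9937  0.2297  0.0109] [-0.0001 -0.0003 -1.    ]
sq y -0.003906815615344963 x -0.0003097251890533469 z -0.005757933676094271
gap row [159, 158, 157, 158, 157, 158, 158, 157, 156, 156, 157, 156, 157, 157, 158, 158, 145, 116, 84, 77, 77, 77, 84, 100, 133, 154, 138, 85, 74, 75, 78, 82, 83, 82, 80, 77, 71, 73, 73, 72, 74, 73, 74, 73, 73, 74, 74, 74, 73, 73, 71, 74, 73, 73, 72, 73, 73, 72, 72, 72, 71, 71, 74, 104, 144, 155, 156, 154, 154, 154]
```

drive_tool(
  rows=[
    [0,0,0,0,0.0004,0,0],
    [0,0,0,0,0,0,0],
    [0,0,0,0,0,0,0],
  ],
)

```text
time: 12.33
tool_pos: [0.5338, 0.1058, 0.1138]
tcp_rot: [-0.289, -3.128, -0.0]
wrist_force: [-1.1, -3.3, 4.2]
width: 0.176
grip_force: 78.0
```

```bash
python3 avg.py
```

```text
12.4833 [-0.602  -3.2289  4.2905] [0.5338 0.1058 0.1138] [-0.8046  0.2233  0.0098] [ 0.0001  0.0002 -1.    ]
sq y -0.0032142600104201418 x -0.0002932154934581886 z -0.005738267352086546
gap row [157, 155, 158, 157, 157, 157, 158, 157, 156, 158, 157, 157, 157, 156, 157, 158, 146, 116, 85, 76, 77, 76, 84, 102, 129, 124, 85, 76, 77, 74, 74, 77, 74, 75, 73, 74, 73, 72, 75, 73, 74, 73, 73, 72, 74, 74, 74, 72, 72, 74, 75, 73, 73, 73, 72, 73, 71, 71, 73, 73, 73, 75, 106, 143, 154, 153, 154, 155, 153, 155]
```

drive_tool(
  rows=[
    [0,0,0,0,0.0003,0,0],
    [0,0,0,0,0,0,0],
    [0,0,0,0,0.0003,0,0],
    [0,0,0,0,0,0,0],
  ],
)

```text
time: 12.87
tool_pos: [0.5339, 0.1064, 0.1138]
tcp_rot: [-0.289, -3.128, -0.0]
wrist_force: [0.2, -2.9, 4.0]
width: 0.179
grip_force: 78.1
```

```bash
python3 avg.py
```

```text
13.0167 [-0.7261 -2.6209  3.9382] [0.534  0.1064 0.1138] [-0.7111  0.1977 -0.0069] [ 0.0001  0.0002 -1.    ]
sq y -0.002599836621631718 x -0.00027286093848247043 z -0.005726595397628639
gap row [157, 158, 156, 158, 160, 157, 158, 156, 156, 157, 157, 158, 156, 157, 157, 158, 148, 117, 90, 79, 74, 75, 83, 101, 110, 93, 75, 76, 76, 74, 76, 75, 73, 73, 74, 72, 74, 72, 72, 73, 72, 72, 71, 73, 73, 74, 74, 73, 72, 71, 73, 73, 74, 73, 73, 74, 72, 72, 71, 74, 73, 102, 141, 156, 155, 155, 154, 155, 154, 155]
```

drive_tool(
  rows=[
    [0,0,0,0,0.0003,0,0],
    [0,0,0,0,0,0,0],
    [0,0,0,0,0,0,0],
  ],
)

```text
time: 13.32
tool_pos: [0.534, 0.1065, 0.1138]
tcp_rot: [-0.289, -3.128, 0.0]
wrist_force: [-0.9, -2.3, 3.1]
width: 0.177
grip_force: 78.1
```

```bash
python3 avg.py
```

```text
13.4667 [-1.2244 -3.3056  3.9093] [0.534  0.1065 0.1138] [-0.8531  0.2075  0.0007] [-0.     -0.0001 -1.    ]
sq y -0.0025184691705124325 x -0.0002809635077144033 z -0.005721703518530713
gap row [157, 157, 158, 157, 157, 159, 156, 157, 158, 156, 157, 157, 156, 157, 157, 157, 147, 115, 85, 79, 77, 75, 85, 102, 99, 77, 76, 76, 78, 73, 74, 74, 77, 73, 74, 71, 73, 74, 74, 72, 75, 73, 73, 73, 75, 72, 73, 71, 73, 74, 72, 72, 73, 72, 72, 73, 73, 71, 74, 72, 76, 106, 145, 155, 154, 154, 154, 154, 154, 155]
```

drive_tool(
  rows=[
    [0,0,0,0,0.0003,0,0],
    [0,0,0,0,0,0,0],
    [0,0,0,0,0,0,0],
  ],
)

```text
time: 13.77
tool_pos: [0.534, 0.1066, 0.1138]
tcp_rot: [-0.289, -3.128, 0.001]
wrist_force: [-1.4, -5.8, 4.1]
width: 0.178
grip_force: 78.1
```

```bash
python3 avg.py
```

```text
13.9167 [-1.3201 -5.1124  4.1983] [0.534  0.1066 0.1138] [-1.1836  0.2356  0.0286] [-0.0001 -0.0004 -1.    ]
sq y -0.0023675597761589695 x -0.0002956212189928172 z -0.005744195149103834
gap row [158, 156, 158, 157, 157, 156, 158, 156, 156, 157, 156, 158, 157, 157, 157, 157, 145, 113, 85, 81, 77, 80, 89, 102, 102, 77, 75, 76, 75, 75, 75, 75, 75, 76, 72, 73, 73, 72, 74, 72, 73, 73, 74, 75, 75, 72, 71, 73, 73, 73, 73, 74, 74, 72, 72, 74, 71, 74, 72, 71, 77, 121, 149, 156, 155, 154, 154, 154, 156, 154]
```

drive_tool(
  rows=[
    [0,0,0,0,0.0003,0,0],
    [0,0,0,0,0,0,0],
    [0,0,0,0,0,0,0],
  ],
)

```text
time: 14.22
tool_pos: [0.534, 0.1068, 0.1137]
tcp_rot: [-0.288, -3.128, 0.001]
wrist_force: [-0.7, -4.9, 3.9]
width: 0.177
grip_force: 78.1
```

```bash
python3 avg.py
```

```text
14.3667 [-1.2565 -5.3219  4.1902] [0.534  0.1068 0.1137] [-1.3237  0.2649  0.0015] [-0.0002 -0.0006 -1.    ]
sq y -0.002194409102159767 x -0.000295010660254079 z -0.005753128456481696
gap row [156, 158, 157, 156, 157, 157, 158, 158, 156, 155, 157, 156, 156, 157, 157, 154, 138, 107, 82, 77, 77, 79, 89, 102, 98, 78, 73, 74, 80, 80, 81, 81, 77, 74, 72, 72, 76, 72, 72, 73, 72, 73, 75, 72, 73, 74, 74, 74, 74, 73, 72, 74, 73, 73, 72, 72, 73, 72, 71, 68, 78, 133, 154, 155, 154, 153, 154, 155, 154, 154]
```

The lateral force has stayed above sliding friction (5.3 N against about 3 N) and the visual gap has stopped closing, so the nose is touching the blade. Pressing down now.

drive_tool(
  rows=[
    [0,0,0,0,0,0.0007,0],
    [0,0,0,0,0,0.0007,0],
    [0,0,0,0,0,0.0007,0],
    [0,0,0,0,0,0.0007,0],
    [0,0,0,0,0,0,0],
  ],
)

```text
time: 14.83
tool_pos: [0.5342, 0.1068, 0.1116]
tcp_rot: [0.288, 3.128, -0.001]
wrist_force: [-0.8, -5.0, 7.4]
width: 0.178
grip_force: 78.6
```

```bash
python3 avg.py
```

```text
14.9833 [-1.9704 -6.2173  6.93  ] [0.5342 0.1068 0.1116] [-1.4277  0.502  -0.0108] [ 0.0002 -0.0007 -1.    ]
sq y -0.0021654557614797683 x -7.902520583939693e-05 z -0.007918861264529828
gap row [157, 159, 158, 157, 158, 158, 157, 157, 158, 158, 155, 153, 149, 151, 151, 151, 144, 118, 97, 86, 84, 88, 99, 121, 117, 91, 92, 94, 95, 94, 95, 97, 88, 80, 75, 72, 75, 75, 74, 73, 72, 75, 73, 72, 75, 73, 73, 74, 73, 71, 72, 72, 72, 74, 74, 73, 73, 72, 73, 72, 73, 100, 133, 145, 144, 143, 143, 143, 143, 144]
```

drive_tool(
  rows=[
    [0,0,0,0,0,0.0007,0],
    [0,0,0,0,0,0.0007,0],
    [0,0,0,0,0,0.0007,0],
    [0,0,0,0,0,0,0],
  ],
)

```text
time: 15.37
tool_pos: [0.5345, 0.1068, 0.1101]
tcp_rot: [0.288, 3.128, -0.001]
wrist_force: [-2.9, -5.9, 10.3]
width: 0.18
grip_force: 78.9
```

drive_tool(
  rows=[
    [0,0,0,0,0,0.0006,0],
    [0,0,0,0,0,0,0],
  ],
)

```text
time: 15.53
tool_pos: [0.5345, 0.1068, 0.1096]
tcp_rot: [0.288, 3.128, -0.001]
wrist_force: [-2.8, -6.4, 11.4]
width: 0.18
grip_force: 79.0
```

drive_tool(
  rows=[
    [0,0,0,0,0,0.0006,0],
    [0,0,0,0,0,0,0],
  ],
)

```text
time: 15.7
tool_pos: [0.5345, 0.1068, 0.1092]
tcp_rot: [0.288, 3.128, -0.001]
wrist_force: [-2.9, -6.1, 11.1]
width: 0.172
grip_force: 79.1
```

drive_tool(
  rows=[
    [0,0,0,0,0,0.0006,0],
    [0,0,0,0,0,0,0],
  ],
)

```text
time: 15.87
tool_pos: [0.5346, 0.1068, 0.1088]
tcp_rot: [0.288, 3.127, -0.001]
wrist_force: [-2.7, -5.2, 11.3]
width: 0.171
grip_force: 79.2
```

drive_tool(
  rows=[
    [0,0,0,0,0,0.0006,0],
    [0,0,0,0,0,0,0],
  ],
)

```text
time: 16.03
tool_pos: [0.5347, 0.1068, 0.1084]
tcp_rot: [0.288, 3.127, -0.001]
wrist_force: [-3.6, -5.8, 13.4]
width: 0.178
grip_force: 79.3
```

drive_tool(
  rows=[
    [0,0,0,0,0,0.0005,0],
    [0,0,0,0,0,0,0],
  ],
)

```text
time: 16.2
tool_pos: [0.5347, 0.1068, 0.108]
tcp_rot: [0.288, 3.127, -0.001]
wrist_force: [-4.3, -6.3, 14.7]
width: 0.175
grip_force: 79.4
```

drive_tool(
  rows=[
    [0,0,0,0,0,0.0005,0],
    [0,0,0,0,0,0,0],
  ],
)

```text
time: 16.37
tool_pos: [0.5348, 0.1068, 0.1078]
tcp_rot: [0.288, 3.127, -0.001]
wrist_force: [-4.3, -6.6, 15.1]
width: 0.176
grip_force: 79.5
```

drive_tool(
  rows=[
    [0,0,0,0,0,0.0005,0],
    [0,0,0,0,0,0,0],
  ],
)

```text
time: 16.53
tool_pos: [0.5348, 0.1068, 0.1072]
tcp_rot: [0.288, 3.127, -0.001]
wrist_force: [-4.3, -6.7, 12.3]
width: 0.178
grip_force: 79.3
```

drive_tool(
  rows=[
    [0,0,0,0,0,0.0005,0],
    [0,0,0,0,0,0,0],
  ],
)

```text
time: 16.7
tool_pos: [0.5342, 0.1068, 0.1053]
tcp_rot: [0.288, 3.128, -0.001]
wrist_force: [-2.4, -6.1, 6.1]
width: 0.179
grip_force: 79.0
```

The force dropped from 17 N to 8 N and the tool moved on by 2 mm, so the punch has snapped. Relieving and lifting.

drive_tool(
  rows=[
    [0,0,0,0,0,0,0],
    [0,0,0,0,0,-0.002,0],
    [0,0,0,0,-0.0003,-0.004,0],
    [0,0,0,0,-0.0005,-0.004,0],
    [0,0,0,0,-0.001,-0.005,0],
    [0,0,0,0,-0.003,-0.015,0],
    [0,0,0,0,-0.005,-0.025,0],
    [0,0,0,0,0,-0.025,0],
  ],
)

```text
time: 17.37
tool_pos: [0.5306, 0.098, 0.1836]
tcp_rot: [-0.289, -3.124, -0.002]
wrist_force: [0.0, 0.5, -1.3]
width: 0.175
grip_force: 79.7
```

drive_tool(
  rows=[
    [0,0,0,0,0,-0.01,0],
    [0,0,0,0,0,0,0],
    [0,0,0,0,0,0,0],
  ],
)

```text
time: 17.62
tool_pos: [0.5324, 0.0981, 0.1944]
tcp_rot: [0.289, 3.128, 0.002]
wrist_force: [-0.4, -0.6, -1.9]
width: 0.174
grip_force: 79.7
```

Run:
```python
from h import *
np.set_printoptions(precision=4,suppress=True)
T,s=tool(); print(s["time"],s["wrist_force"]); print(T)
p=read_camera("wrist"); cv2.imwrite("pics/w7raw.png",p["color"][:,:,::-1])
tip=T[:3,3]+T[:3,:3]@[0,0,.0765]
print("tip",tip,proj(p,tip,T))
a=cv2.imread("pics/w4raw.png").astype(int)[195:250,255:310]; b=p["color"][195:250,255:310,::-1].astype(int)
T4=np.load("w4.npz")["T"]; print("w4 pred",proj(p,T4[:3,3]+T4[:3,:3]@[0,0,.0765],T4))
y3=np.array([-.1502,.9887,0]); y3/=np.linalg.norm(y3); z=np.array([0,0,-1.])
print(delta(np.array([.4852,-.2834,T[2,3]]),np.c_[np.cross(y3,z),y3,z]))
both=np.hstack([cv2.imread("pics/w4raw.png")[200:320,220:340],p["color"][200:320,220:340,::-1]])
cv2.imwrite("pics/cmp.png",cv2.resize(both,(800,400),interpolation=cv2.INTER_CUBIC))
```

```text
17.6167 [-0.406  -0.6164 -1.8771]
[[-0.9831  0.183   0.0008  0.5324]
 [ 0.183   0.9831  0.0011  0.0981]
 [-0.0005  0.0012 -1.      0.1944]
 [ 0.      0.      0.      1.    ]]
tip [0.5324 0.0982 0.1179] [280.9352 214.0321]
w4 pred [280.9352 214.0321]
(array([-0.0243, -0.3833, -0.0014]), array([  0.0271,  -0.101 , -19.1775]))
```

View pics/cmp.png

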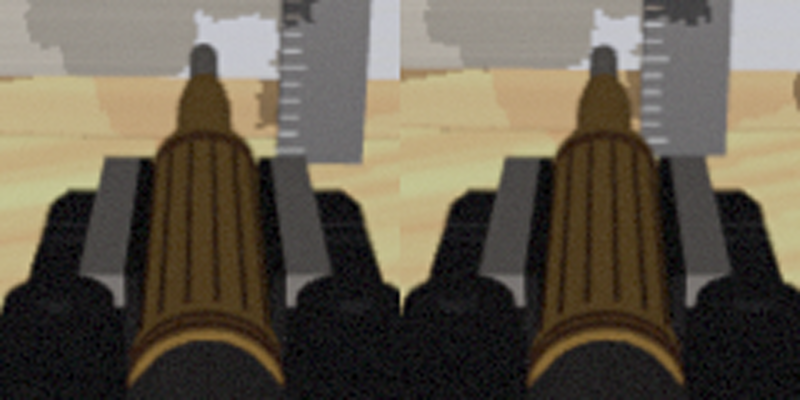

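The grip view is the same before and after: the punch is still upright in the pads, with its nose out again. Returning to the block.

drive_tool(
  rows=[
    [0,0,0,-0.001,-0.018,0,0],
    [0,0,0,-0.0024,-0.038,0,0],
    [0,0,0,-0.0024,-0.038,0,0],
    [0,0,0,-0.0024,-0.038,0,0],
    [0,0,0,-0.0024,-0.038,0,0],
    [0,0,0,-0.0024,-0.038,0,0],
    [0,0,0,-0.0024,-0.038,0,0],
    [0,0,0,-0.0024,-0.038,0,0],
  ],
)

```text
time: 18.33
tool_pos: [0.496, -0.1858, 0.192]
tcp_rot: [-0.288, -3.125, -0.003]
wrist_force: [-0.1, -0.5, -1.0]
width: 0.176
grip_force: 79.8
```

drive_tool(
  rows=[
    [0,0,0,-0.0024,-0.038,0,0],
    [0,0,0,-0.0024,-0.038,0,0],
    [0,0,-6.4,-0.0017,-0.023,0,0],
    [0,0,-6.4,0,0,0,0],
    [0,0,-6.4,0,0,0,0],
    [0,0,0,0,0,0,0],
    [0,0,0,0,0,0,0],
    [0,0,0,0,0,0,0],
  ],
)

```text
time: 19.0
tool_pos: [0.4855, -0.2826, 0.193]
tcp_rot: [0.233, -3.131, -0.003]
wrist_force: [0.3, 0.6, -0.9]
width: 0.179
grip_force: 79.9
```

```bash
cat > pos.py <<'E'
from h import *
np.set_printoptions(precision=4,suppress=True)
F=[];P=[];Q=[]
for i in range(3):
    T,s=tool(); F.append(s["wrist_force"]);P.append(s["tool_pos"]);Q.append(s["torque"]); p=read_camera("wrist")
print(s["time"],np.mean(F,0),np.mean(P,0),np.mean(Q,0),T[:3,2])
y3=np.array([-.1502,.9887,0]); y3/=np.linalg.norm(y3); z=np.array([0,0,-1.])
print(delta(np.array([.4852,-.2838,.0845]),np.c_[np.cross(y3,z),y3,z]))
E
python3 pos.py
```

```text
19.1 [ 0.2671  0.0645 -1.4606] [ 0.4858 -0.2827  0.1934] [ 0.0429 -0.0188 -0.0324] [-0.0008  0.0007 -1.    ]
(array([ 0.0009, -0.0008,  0.1096]), array([ 0.0256, -0.0239, -0.0154]))
```

drive_tool(
  rows=[
    [0,0,0,0.0007,-0.001,0.01,0],
    [0,0,0,0,0,0.015,0],
    [0,0,0,0,0,0.012,0],
    [0,0,0,0,0,0.007,0],
    [0,0,0,0,0,0.005,0],
    [0,0,0,0,0,0.005,0],
    [0,0,0,0,0,0.003,0],
    [0,0,0,0,0,0,0],
  ],
)

```text
time: 19.82
tool_pos: [0.4853, -0.2844, 0.1369]
tcp_rot: [0.237, -3.132, -0.001]
wrist_force: [-0.1, -0.2, -1.2]
width: 0.177
grip_force: 79.9
```

```bash
python3 pos.py
```

```text
19.9167 [-0.2415 -0.1584 -1.6601] [ 0.4856 -0.2846  0.1374] [ 0.0011  0.0182 -0.0234] [ 0.0005 -0.0003 -1.    ]
(array([0.0007, 0.0012, 0.0536]), array([-0.0419,  0.0473,  0.0134]))
```

drive_tool(
  rows=[
    [0,0,0,0.0004,0.0006,0.006,0],
    [0,0,0,0,0,0.006,0],
    [0,0,0,0,0,0.003,0],
    [0,0,0,0,0,0.0015,0],
    [0,0,0,0,0,0.0015,0],
    [0,0,0,0,0,0.0015,0],
    [0,0,0,0,0,0,0],
  ],
)

```text
time: 20.55
tool_pos: [0.4849, -0.2839, 0.1176]
tcp_rot: [0.237, -3.132, -0.0]
wrist_force: [-0.1, 0.7, -1.7]
width: 0.173
grip_force: 79.9
```

```bash
python3 pos.py
```

```text
20.65 [ 0.0648  0.3585 -1.2928] [ 0.485  -0.284   0.1178] [-0.0065 -0.0299 -0.009 ] [ 0.0001 -0.0001 -1.    ]
(array([-0.0001,  0.0003,  0.0336]), array([-0.0106,  0.0117,  0.0161]))
```

drive_tool(
  rows=[
    [0,0,0,0,0,0.004,0],
    [0,0,0,0,0,0.006,0],
    [0,0,0,0,0,0.007,0],
    [0,0,0,0,0,0.006,0],
    [0,0,0,0,0,0.004,0],
    [0,0,0,0,0,0.002,0],
    [0,0,0,0,0,0.001,0],
    [0,0,0,0,0,0,0],
  ],
)

```text
time: 21.37
tool_pos: [0.4849, -0.2839, 0.0876]
tcp_rot: [0.237, -3.132, -0.001]
wrist_force: [0.1, 0.8, -2.4]
width: 0.176
grip_force: 79.9
```

```bash
python3 pos.py
```

```text
21.4667 [ 0.2458 -0.0545 -1.6876] [ 0.4851 -0.2841  0.0879] [-0.002   0.0032 -0.0137] [ 0.0003 -0.0002 -1.    ]
(array([0.0001, 0.0004, 0.0038]), array([-0.0261,  0.0264,  0.0197]))
```

drive_tool(
  rows=[
    [0,0,0,0,0,0.001,0],
    [0,0,0,0,0,0.001,0],
    [0,0,0,0,0,0.0005,0],
    [0,0,0,0,0,0,0],
  ],
)

```text
time: 21.85
tool_pos: [0.485, -0.284, 0.0854]
tcp_rot: [0.237, -3.133, -0.0]
wrist_force: [-0.8, -0.0, -2.9]
width: 0.173
grip_force: 79.9
```

drive_tool(
  rows=[
    [0,0,0,0,0,0.0005,0],
    [0,0,0,0,0,0.0005,0],
    [0,0,0,0,0,0,0],
  ],
)

```text
time: 22.1
tool_pos: [0.4851, -0.2841, 0.0852]
tcp_rot: [-0.237, 3.133, -0.0]
wrist_force: [-2.5, 1.2, 4.0]
width: 0.177
grip_force: 80.5
```

drive_tool(
  rows=[
    [0,0,0,0,0,0,0.25],
    [0,0,0,0,0,0,0.4],
    [0,0,0,0,0,0,0.7],
    [0,0,0,0,0,0,1],
    [0,0,0,0,0,0,1],
    [0,0,0,0,0,0,1],
    [0,0,0,0,0,0,1],
    [0,0,0,0,0,0,1],
  ],
)

```text
time: 22.77
tool_pos: [0.4851, -0.284, 0.0845]
tcp_rot: [0.237, -3.133, -0.0]
wrist_force: [0.3, -0.1, 0.1]
width: 0.999
grip_force: 0.0
```

drive_tool(
  rows=[
    [0,0,0,0,0,-0.005,1],
    [0,0,0,0,0,-0.015,1],
    [0,0,0,0,0,-0.025,1],
    [0,0,0,0,0,-0.03,1],
    [0,0,0,0,0,-0.03,1],
    [0,0,0,0,0,-0.03,1],
    [0,0,0,0,0,-0.011,1],
    [0,0,0,0,0,0,1],
  ],
)

```text
time: 23.43
tool_pos: [0.4873, -0.2854, 0.2351]
tcp_rot: [-0.237, 3.126, -0.008]
wrist_force: [0.2, -0.6, 0.6]
width: 1.0
grip_force: 0.0
```

drive_tool(
  rows=[
    [0,0,0,0,0,0,1],
    [0,0,0,0,0,0,1],
    [0,0,0,0,0,0,1],
  ],
)

```text
time: 23.68
tool_pos: [0.4837, -0.2831, 0.2277]
tcp_rot: [0.237, -3.129, -0.004]
wrist_force: [0.9, 0.4, 0.0]
width: 0.996
grip_force: 0.0
```

Run:
```python
from h import *
T,s=tool(); print(s["time"],s["wrist_force"],T[:3,3],s["width"]); p=read_camera("wrist"); T3=np.load("w3.npz")["T"]
for n in("punch","marker"):
    for m in masks_of(p,n)[:1]: print(n,m["score"],m["bbox"])
print("w3 ref punch [270.9,181.7,297.6,224.2]; expected cap px shift:",proj(p,[.4852,-.2834,.15],T)-proj(p,[.4852,-.2834,.15],T3))
t=read_camera("top")
for m in masks_of(t,"punch")[:1]: print("top",m["score"],m["bbox"])
```

```text
23.6833 [0.92076563 0.35092991 0.03876603] [ 0.48372795 -0.28314339  0.22774366] 0.9960444370731153
punch 0.58 [267.6, 184.1, 293.4, 226.7]
marker 0.74 [272.1, 240.1, 290.7, 291.9]
w3 ref punch [270.9,181.7,297.6,224.2]; expected cap px shift: [-3.31329245  2.49907339]
top 0.52 [139.1, 229.1, 159.3, 249.8]
```

```bash
python3 -c "
from workcell import workorder; print(workorder.finish_job())"
```

```text
the job is handed in; nothing more can be done
None
```

I set the punch in the groove, slid it to the blade and pressed until it snapped, with forces within the limits. It is back in its hole, released, and the job is handed in; no verdict came back.

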